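Set the retaining nut of a solder-reel stand

ROBOT

A 6-joint arm with a two-finger parallel gripper is mounted at the origin on the work surface. World frame = base frame: x ahead of the robot, y to its left, z up, the work surface at z = 0. Lengths are in m, angles in rad, forces in N, time in s.
With the tool pointing down it reaches from about 0.35 to 0.975 m from the base axis. Payload 4.9 kg.
Tool frame: the origin (TCP) lies midway between the tips of the shut fingers; the grasp point (between the pads) lies 19 mm behind it; z points along the fingers, y is the line along which they close (so a half turn about z gives the same grasp; the last joint's range is limited). The gripper opens to 85 mm and grips with 20 to 120 N. Pads are 22 mm wide; open, the fingers measure 114 mm over their backs; the gripper's body (76 mm by 85 mm) begins 54 mm behind the grasp point. The pads swing forward as they close: fully open they stand 13 mm farther back than shut.
Start: joints at [-1.451, 0.053, 1.613, -0, 1.476, -0.119], TCP at [0.148, -0.607, 0.231] pointing down, gripper open.
Joint ranges: [-3.01, 3.01], [-1.01, 2.22], [0.06, 2.58], [-1.02, 4.17], [0.09, 2.62], [-3.14, 3.14]. Speed limits (rad/s): [2.57, 2.57, 3.14, 3.14, 3.14, 3.14].

INTERFACE

Orientations are given as a unit quaternion [w, x, y, z].
In Python, from plant import state, grab_frame, job_done, cut_out, place_of gives the robot as it stands.
- The arm moves only by the tool jog_arm, never from a script. Its argument "motion" is text: rows parted by semicolons, each of 7 numbers parted by spaces: the opening in per cent of the stroke, from 0 (shut) to 100 (fully open), then the shift along the tool's x, y, z as a fraction of full scale, then the turn, a rotation vector about the tool's x, y, z as a fraction of full scale. A call has exactly 5 rows; each row is the pose to reach, as a shift and turn from the pose commanded when the call began, along the tool's axes at that moment; what a row does not reach only later rows make up. Full scale, the value 1, is 50 cm for a shift and 1.5 rad for a turn. A row lasts 1/8 s, in which the tool goes at most 62.5 mm and 10.7 degrees, less where a joint would pass 70% of its speed; a pose out of reach is approached as far as the arm can. A call with a number of a shift or a turn outside -1 to 1 is refused whole. A call with a gripper value outside its range is refused whole. The fingers move at their own pace and stop on an object; the grip force is fixed at half the most. Time passes only in rows, so rows that repeat a pose let the fingers close, or fill a call up. It gives the time, the measured TCP pose, the force, the opening and the grip force at its end, in the units of the state.
- state(): the state, without advancing time (a new reading comes with each control period).
- grab_frame(name): name is "scene" or "top" or "wrist"; returns a dict with "color" (480x640x3 uint8, red, green, blue), "range_z" (480x640 float32, m along the optical axis (not along the pixel's ray), 0 where there is no reading), "intrinsics" (3x3 intrinsics, pixels), "k1" (the pictures are not rectified: a ray, as slopes to the right and down, at radius r is drawn at 1 + k1 r^2 times it, then the intrinsics apply), "world_from_camera" (4x4, takes a point from camera to world coordinates). Camera axes: x right, y up, looking along -z (the intrinsics and any distortion apply to the point x, -y, -z); pixel columns grow to the right and rows downward; lengths in m; the calibration is good to about 2 mm. A picture is of the moment at which its call begins.
- job_done(): hands the job in; it is judged then, once.
Trained networks look in the newest picture that a camera, given by its name, has taken for a name from the list of things; names that differ only in an ending like _2 or _b are one class to them, and where a whole thing is asked for, a point or a joint stands for the part that bears it (a point fixed in the world has none). Each returns a list of dicts, best first, with "p" (0 to 1); they miss things now and then, are a little off and sometimes report something else, mostly with a low value. They report only what shows in the picture. A call takes as long as a camera call. They do not tell look-alikes from the thing itself.
- cut_out(camera, thing): "pixels" (480x640 bool, what is visible of it).
- place_of(camera, thing): "at" ([x, y, z] in m, in world coordinates, good to about 4 mm: a listed point, or the origin of a listed thing).
The state is a dict: "time": time; "joint_pos": joint angles; "joint_vel": joint speeds; "joint_efforts": joint torques, N m; "tool_pos": TCP position; "tool_rot": TCP orientation; "contact_force": force on the tool from outside, world axes, zero at the start; "ft_torque": the same for the moment, N m; "gripper_width": opening from 0.0 (shut) to 1.0 (fully open); "grasp_force": force on a finger pad.
Only numpy, scipy, OpenCV 4.12 (cv2) and the standard library are available. Lean on these libraries where they do the work, as an engineer would, in place of code of your own. Each camera call takes 0.05 s, during which the arm holds its last target. There are 200 camera calls.

TASK

Screw the black knurled nut on the solder-reel stand down until it bottoms out on the reel, then back it off a quarter turn so that the reel can run freely. Finish while still holding the nut in the gripper, at rest at that setting, ready for a colleague to lock the spindle, and touching nothing but the nut; leave the other things on the bench where they lie.

Things in the scene. Friction and masses are not known exactly. Their poses are not given: they have to be found in the camera images.
- stand: Solder-reel stand screwed firmly to the bench: low white base, 30 mm high, with an upright 12 mm steel spindle ending 128 mm above the bench. Origin on the spindle axis at bench level, z up. The base reaches 122 mm to the stand's -x, 62 mm to its +x and either side; a steel solder guide, 72 mm high, stands 98 mm from the spindle on the -x side.
- reel: Reel of solder with blue flanges, 65 mm in diameter and 55 mm high, standing on the stand with the spindle through it; it spins freely about the spindle and cannot come off. Origin on the axis at its underside, 36 mm above the bench; the top of its upper flange, on which the nut bottoms, is 91 mm above the bench.
- nut: Black knurled nut, round, 34 mm in diameter, 30 mm high, already started on the spindle above the reel. Origin on the axis at its underside, z up; its +x points to its yellow index mark (top and side). Right-hand thread, 3 mm per turn: clockwise from above goes down. Light friction, about 0.05 N m; it stays where left. Once bottomed it stops solidly and fingers turned further slip round it.
- nut_top (a point): Centre of the nut's top face, 30 mm above its underside: 121 mm above the bench when bottomed, up to 2 mm more at the start. The spindle's end sticks out up to 7 mm above it.
- nut_turn (a joint): How far the nut is unscrewed from bottomed out, rad: 0 = bottomed out on the reel, grows when turned counter-clockwise seen from above (unscrewing); it starts at 2.4 to 4.0.
- tip_cleaner: Bystander: round steel cup with brass wool (soldering-tip cleaner), 72 mm in diameter, 42 mm high, loose. Origin at the centre of its underside.
- screwdriver: Bystander: screwdriver with an orange and black handle, 195 mm long, 29 mm high, loose. Origin on the bench under the front end of its handle; the blade points to its own +x.
- insulated_driver: Bystander: screwdriver with a yellow and black handle and a red shaft, 195 mm long, 29 mm high, loose. Origin on the bench under the front end of its handle; the blade points to its own +x.
There are look-alikes about, which are no part of the job. There is more than one size of the stand; the job needs the middle-sized.

How it is judged:
By the outcome, as a careful person would: the job done as asked, in the order asked, and still so for the second after the job is handed in, while the arm keeps its last pose, push and grip.
It also fails if it takes over 58 s, if anything falls off the work surface, if the arm or the gripper's body presses on something with over 40 N, if the wrist force passes 120 N, or if a joint passes its speed limit or range.

## Working session

There is one attempt and no reset: what is moved stays moved. The work goes in short steps, Python scripts to look and compute and a tool call to move; the robot and the scene stay as the last step left them, time stands still between calls to the robot, and variables do not carry over. Pictures are saved under pics/ and viewed, at most 10 in all, crops included, and the job is handed in when it is done.

Besides the shell and the picture viewer there is one more tool, called as a command line: name --argument value ..., lists and objects as JSON in quotes. jog_arm: Moves the arm, as the interface text tells. Shift numbers are shares of 50 cm and turn numbers shares of 1.5 rad, none past 1 either way. Its arguments: {"type":"object","properties":{"motion":{"type":"string"}},"required":["motion"]}

```bash
mkdir -p pics; ls; cat > h.py <<'E'
import numpy as np, cv2
from plant import state, grab_frame, job_done, cut_out, place_of
def save(f,n): cv2.imwrite('pics/'+n, f['color'][:,:,::-1])
E
python3 - <<'E'
from h import *
s=state(); print({k:np.round(v,3) for k,v in s.items()})
for c in ("scene","top"):
    f=grab_frame(c); save(f,c+'.png')
    print(c,np.round(f['world_from_camera'],3).tolist(),f['intrinsics'].tolist(),f['k1'])
    for t in ("stand","reel","nut","nut_top","tip_cleaner","screwdriver","insulated_driver"):
        print(t,[(round(float(d['p']),2),np.round(d['at'],3).tolist()) for d in place_of(c,t)])
E
```

```text
pics
{'time': np.float64(0.0), 'joint_pos': array([-1.451,  0.053,  1.614, -0.   ,  1.476, -0.119]), 'joint_vel': array([-0.002,  0.   , -0.001,  0.   ,  0.   , -0.002]), 'joint_efforts': array([ 1.0000e-03, -3.9368e+01, -3.7017e+01, -0.0000e+00,  7.0000e-03,
       -0.0000e+00]), 'tool_pos': array([ 0.148, -0.607,  0.23 ]), 'tool_rot': array([-0.001,  0.993,  0.119, -0.   ]), 'contact_force': array([-0.645, -0.622, -0.19 ]), 'ft_torque': array([ 0.011, -0.055, -0.001]), 'grasp_force': np.float64(0.0), 'gripper_width': np.float64(1.003)}
scene [[0.596, -0.535, 0.598, 1.29], [0.803, 0.393, -0.449, -0.505], [0.005, 0.748, 0.664, 0.931], [0.0, 0.0, 0.0, 1.0]] [[524.3849626454506, 0.0, 310.8135205217899], [0.0, 524.3849626454506, 232.43854989220088], [0.0, 0.0, 1.0]] -0.11154440051902152
stand [(0.93, [0.585, 0.071, 0.004]), (0.7, [0.363, 0.177, 0.001])]
reel [(0.95, [0.713, 0.527, 0.049]), (0.82, [0.588, 0.066, 0.031]), (0.5, [0.362, 0.184, 0.026])]
nut [(0.73, [0.585, 0.067, 0.095]), (0.59, [0.716, 0.528, 0.118]), (0.41, [0.362, 0.179, 0.068]), (0.3, [0.587, 0.07, 0.031])]
nut_top [(0.
[... 251 characters left out ...]
.171, 0.299], [-1.0, -0.002, 0.006, 0.041], [0.006, 0.171, 0.985, 1.547], [0.0, 0.0, 0.0, 1.0]] [[478.919589114221, 0.0, 315.4627908046694], [0.0, 478.919589114221, 240.31685902526806], [0.0, 0.0, 1.0]] 0.04484571444122375
stand [(0.9, [0.361, 0.183, -0.001]), (0.74, [0.719, 0.523, 0.002]), (0.58, [0.584, 0.065, -0.004])]
reel [(0.78, [0.585, 0.067, 0.035]), (0.56, [0.715, 0.526, 0.049])]
nut [(0.75, [0.712, 0.523, 0.121]), (0.62, [0.585, 0.067, 0.095]), (0.5, [0.362, 0.183, 0.065])]
nut_top [(0.68, [0.582, 0.068, 0.127]), (0.57, [0.358, 0.176, 0.089])]
tip_cleaner [(0.67, [0.535, 0.303, 0.003])]
screwdriver [(0.57, [0.558, -0.306, -0.001])]
insulated_driver [(0.88, [0.473, -0.426, -0.002])]
```

View pictures.

View pics/scene.png

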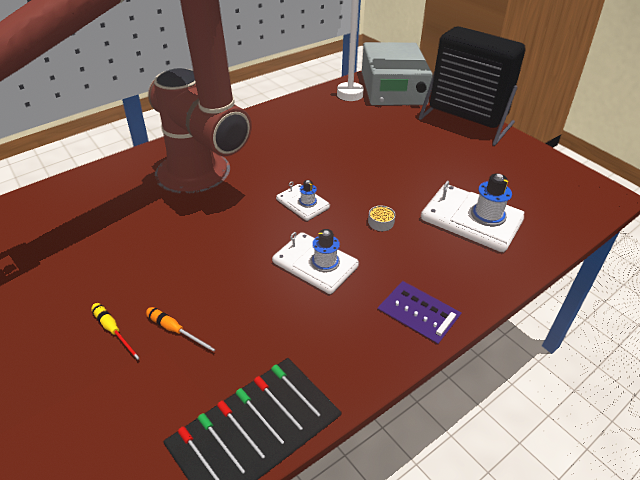

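View pics/top.png

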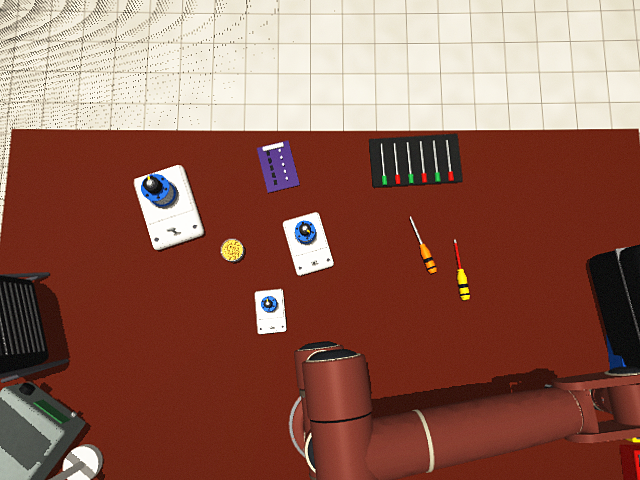

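```bash
cat >> h.py <<'E'
from scipy.spatial.transform import Rotation as R
def plan(p,yawturn=0.):
    "print shift fractions (tool axes) to world point p, with tilt correction; yawturn = rad about tool z"
    s=state(); q=s['tool_rot']; r=R.from_quat([*q[1:],q[0]])
    z=r.apply([0,0,1]); tilt=r.inv().apply(np.cross(z,[0,0,-1]))
    print('t',round(float(s['time']),2),'tcp',np.round(s['tool_pos'],4),'tilt',np.round(tilt/1.5,4),'q',np.round(s['joint_pos'],3),'w',round(float(s['gripper_width']),3))
    print('F',np.round(s['contact_force'],2),'T',np.round(s['ft_torque'],3),'g',round(float(s['grasp_force']),1))
    print('shift',np.round(r.inv().apply(np.array(p)-s['tool_pos'])/.5,4),'turn z',round(yawturn/1.5,3))
E
```

jog_arm --motion "100 0.44 -0.41 -0.1 0 0 -0.62; 100 0.44 -0.41 -0.1 0 0 -0.62; 100 0.44 -0.41 -0.1 0 0 -0.62; 100 0.44 -0.41 -0.1 0 0 -0.62; 100 0.44 -0.41 -0.1 0 0 -0.62"

```text
time: 1.42
tool_pos: [0.314, -0.3542, 0.282]
tool_rot: [0.001, 0.832, 0.554, 0.0]
contact_force: [0.7, -0.7, 0.6]
gripper_width: 0.998
grasp_force: 0.0
```

```bash
python3 -c "
from h import *
plan([.585,.067,.28])"
```

```text
t 1.43 tcp [ 0.314  -0.3542  0.282 ] tilt [0.0007 0.0003 0.    ] q [-1.003 -0.348  1.889  0.     1.6   -0.607] w 0.998
F [ 0.67 -0.72  0.56] T [-0.036 -0.056 -0.011] g 0.0
shift [0.9863 0.1752 0.0038] turn z 0.0
```

jog_arm --motion "100 0.6 0.1 0 0 0 -0.62; 100 0.6 0.1 0 0 0 -0.62; 100 0.6 0.1 0 0 0 -0.62; 100 0.6 0.1 0 0 0 -0.62; 100 0.6 0.1 0 0 0 -0.62"

```text
time: 2.05
tool_pos: [0.4774, -0.0974, 0.2817]
tool_rot: [0.001, 0.495, 0.869, 0.0]
contact_force: [-0.4, -0.5, 0.4]
gripper_width: 1.001
grasp_force: 0.0
```

```bash
python3 -c "
from h import *
plan([.585,.067,.28])"
```

```text
t 2.05 tcp [ 0.4774 -0.0974  0.2817] tilt [ 0.0005  0.0006 -0.    ] q [-0.354 -0.311  1.861 -0.     1.591 -0.889] w 1.001
F [-0.39 -0.48  0.38] T [-0.033 -0.03  -0.   ] g 0.0
shift [0.1731 0.3528 0.0035] turn z 0.0
```

jog_arm --motion "100 0.17 0.35 0 0 0 -0.62; 100 0.17 0.35 0 0 0 -0.62; 100 0.17 0.35 0 0 0 -0.62; 100 0.17 0.35 0 0 0 -0.62; 100 0.17 0.35 0 0 0 -0.62"

```text
time: 2.68
tool_pos: [0.5852, 0.0634, 0.281]
tool_rot: [-0.0, 0.052, 0.999, -0.0]
contact_force: [-0.1, 0.1, 0.2]
gripper_width: 1.0
grasp_force: 0.0
```

jog_arm --motion "100 0 0 0 0 0 -0.62; 100 0 0 0 0 0 -0.62; 100 0 0 0 0 0 -0.62; 100 0 0 0 0 0 -0.62; 100 0 0 0 0 0 -0.62"

```text
time: 3.3
tool_pos: [0.5848, 0.0621, 0.2814]
tool_rot: [0.0, -0.4, 0.916, -0.0]
contact_force: [-0.3, 0.1, 0.5]
gripper_width: 1.001
grasp_force: 0.0
```

```bash
python3 - <<'E'
from h import *
plan([.585,.067,.28])
f=grab_frame('wrist'); save(f,'w1.png'); print(np.round(f['world_from_camera'],3).tolist(),f['intrinsics'].tolist(),f['k1'])
for t in ("stand","reel","nut","nut_top"):
    print(t,[(round(float(d['p']),2),np.round(d['at'],4).tolist()) for d in place_of('wrist',t)])
E
```

```text
t 3.3 tcp [0.5848 0.0621 0.2814] tilt [-0.0001  0.      0.    ] q [-0.021 -0.059  1.642 -0.     1.559 -2.415] w 1.001
F [-0.3   0.13  0.54] T [-0.003 -0.013 -0.015] g 0.0
shift [-0.0074  0.0065  0.0027] turn z 0.0
[[-0.734, -0.654, -0.186, 0.538], [0.679, -0.706, -0.201, 0.011], [0.0, -0.273, 0.962, 0.425], [0.0, 0.0, 0.0, 1.0]] [[377.67282814481143, 0.0, 325.6555600957605], [0.0, 377.67282814481143, 242.5159736957505], [0.0, 0.0, 1.0]] -0.04868935064838747
stand [(0.86, [0.5826, 0.0651, 0.0041]), (0.82, [0.3593, 0.1804, -0.0003])]
reel [(0.83, [0.5863, 0.0673, 0.0386]), (0.82, [0.3606, 0.1813, 0.0303])]
nut [(0.85, [0.3667, 0.1813, 0.0653]), (0.65, [0.5852, 0.069, 0.0949])]
nut_top [(0.84, [0.3596, 0.1769, 0.0858]), (0.66, [0.5879, 0.0672, 0.0937]), (0.65, [0.5864, 0.0686, 0.1244])]
```

View pics/w1.png

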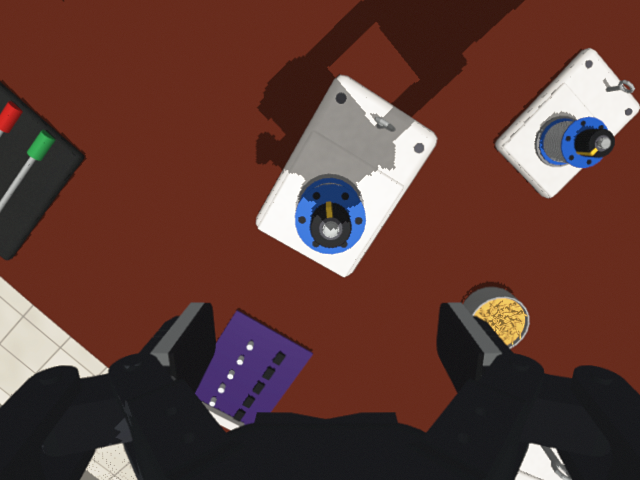

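jog_arm --motion "100 -0.01 0.01 0.1 0 0 -0.35; 100 -0.01 0.01 0.1 0 0 -0.35; 100 -0.01 0.01 0.1 0 0 -0.35; 100 -0.01 0.01 0.1 0 0 -0.35; 100 -0.01 0.01 0.1 0 0 -0.35"

```text
time: 4.18
tool_pos: [0.5847, 0.0691, 0.2315]
tool_rot: [0.0, -0.621, 0.784, -0.0]
contact_force: [0.6, 0.2, 0.2]
gripper_width: 0.999
grasp_force: 0.0
```

```bash
cat >> h.py <<'E'
def cloud(f):
    d=f['range_z']; v,u=np.nonzero(d>0); K=f['intrinsics']
    a=np.stack([(u-K[0,2])/K[0,0],(v-K[1,2])/K[1,1]],1); b=a.copy()
    for _ in range(8): b=a/(1+f['k1']*(b**2).sum(1,keepdims=True))
    z=d[v,u]; P=np.stack([b[:,0]*z,-b[:,1]*z,-z],1); M=f['world_from_camera']
    return P@M[:3,:3].T+M[:3,3], f['color'][v,u]
def nutfit(c):
    f=grab_frame(c); P,C=cloud(f)
    n=(np.hypot(*(P[:,:2]-[.585,.067]).T)<.03)&(P[:,2]>.1); P,C=P[n],C[n]
    top=P[(P[:,2]>.117)&(P[:,2]<.1255)]
    zt=np.median(top[:,2])
    T=P[abs(P[:,2]-zt)<.0025]
    cc,r=cv2.minEnclosingCircle((T[:,:2]*1000).astype(np.float32))
    # blue flange top for the axis too
    C=C.astype(int); y=P[(C[:,0]>120)&(C[:,1]>90)&(C[:,2]<80)]
    print(c,len(T),'ztop',zt.round(4),'centre',np.round(cc,1),'r',round(r,1),'spindle',np.round(P[P[:,2]>zt+.003].mean(0),4),'zmax',P[:,2].max().round(4),
      'yellow',len(y),np.round(np.rad2deg(np.arctan2(*(np.median(y[:,:2],0)-np.array(cc)/1000)[::-1])),1) if len(y) else '')
    return f
E
python3 - <<'E'
from h import *
for c in ('wrist','scene','top'): f=nutfit(c)
for c in ('wrist',):
  grab_frame(c)
  for t in ("stand","reel","nut","nut_top"):
    print(t,[(round(float(d['p']),2),np.round(d['at'],4).tolist()) for d in place_of(c,t)])
plan([.585,.067,.15])
E
```

```text
wrist 1529 ztop 0.1241 centre [584.8  66.8] r 17.6 spindle [0.5822 0.0547 0.3171] zmax 0.3332 yellow 145 -134.0
scene 94 ztop 0.1229 centre [584.7  66.6] r 18.2 spindle [0.5964 0.0614 0.4582] zmax 0.5529 yellow 4 -137.6
top 29 ztop 0.1224 centre [583.9  64.9] r 16.5 spindle [0.5827 0.067  0.5432] zmax 0.5556 yellow 62 166.5
stand [(0.72, [0.3584, 0.1778, 0.0013])]
reel [(0.75, [0.5838, 0.0691, 0.0393]), (0.73, [0.3619, 0.1815, 0.0293]), (0.51, [0.5863, 0.0695, 0.0968]), (0.34, [0.5348, 0.3011, -0.0004])]
nut [(0.74, [0.5851, 0.0683, 0.0978]), (0.59, [0.367, 0.1829, 0.0614])]
nut_top [(0.96, [0.3596, 0.1757, 0.0817]), (0.94, [0.5853, 0.0662, 0.1214]), (0.26, [0.5864, 0.0676, 0.0971])]
t 4.58 tcp [0.5846 0.0691 0.2313] tilt [-0.  0.  0.] q [-0.009 -0.033  1.699 -0.     1.475 -2.921] w 0.999
F [ 0.01  0.26 -0.67] T [ 0.033  0.046 -0.018] g 0.0
shift [ 0.004  -0.0017  0.1627] turn z 0.0
```

jog_arm --motion "100 0.004 -0.002 0.1 0 0 0; 100 0.004 -0.002 0.2 0 0 0; 100 0.004 -0.002 0.25 0 0 0; 100 0.004 -0.002 0.267 0 0 0; 100 0.004 -0.002 0.267 0 0 0"

```text
time: 5.2
tool_pos: [0.5853, 0.067, 0.0981]
tool_rot: [0.0, -0.622, 0.783, -0.0]
contact_force: [0.7, 0.4, 0.1]
gripper_width: 1.002
grasp_force: 0.0
```

```bash
python3 -c "
from h import *
plan([.5848,.0668,.0975])"
```

```text
t 5.2 tcp [0.5853 0.067  0.0981] tilt [-0.0001  0.     -0.    ] q [-0.012  0.087  1.809  0.     1.246 -2.925] w 1.002
F [0.69 0.43 0.09] T [-0.02  -0.023  0.021] g 0.0
shift [0.0006 0.001  0.0012] turn z 0.0
```

jog_arm --motion "60 0.0005 0.001 0.001 0 0 0; 45 0.0005 0.001 0.001 0 0 0; 30 0.0005 0.001 0.001 0 0 0; 0 0.0005 0.001 0.001 0 0 0; 0 0.0005 0.001 0.001 0 0 0"

```text
time: 5.82
tool_pos: [0.5848, 0.067, 0.0986]
tool_rot: [0.0, -0.622, 0.783, -0.0]
contact_force: [-3.7, -0.1, 5.8]
gripper_width: 0.379
grasp_force: 59.1
```

jog_arm --motion "0 0 0 0 0 0 0; 0 0 0 0 0 0 0; 0 0 0 0 0 0 0; 0 0 0 0 0 0 0; 0 0 0 0 0 0 0"

```text
time: 6.45
tool_pos: [0.5847, 0.0669, 0.0986]
tool_rot: [0.0, -0.622, 0.783, -0.0]
contact_force: [-3.7, 1.1, 6.4]
gripper_width: 0.376
grasp_force: 59.1
```

```bash
python3 - <<'E'
from h import *
plan([.5848,.0668,.0975])
f=grab_frame('wrist'); save(f,'w2.png')
E
```

```text
t 6.45 tcp [0.5847 0.0669 0.0986] tilt [-0.0001  0.0001  0.    ] q [-0.012  0.085  1.81   0.     1.247 -2.926] w 0.376
F [-3.69  1.06  6.41] T [0.028 0.57  0.006] g 59.1
shift [ 0.0003 -0.0002  0.0022] turn z 0.0
```

View pics/w2.png

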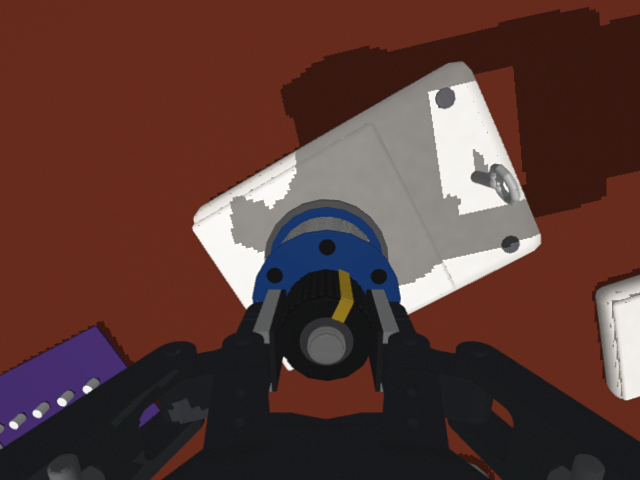

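jog_arm --motion "0 0 0 0.0002 0 0 0.12; 0 0 0 0.0004 0 0 0.24; 0 0 0 0.0005 0 0 0.36; 0 0 0 0.0007 0 0 0.48; 0 0 0 0.0009 0 0 0.6"

```text
time: 7.12
tool_pos: [0.5842, 0.0673, 0.0981]
tool_rot: [-0.0, -0.217, 0.976, 0.001]
contact_force: [-5.1, 1.4, 7.5]
gripper_width: 0.374
grasp_force: 59.0
```

```bash
python3 -c "
from h import *
plan([.5848,.0668,.0975])"
```

```text
t 7.12 tcp [0.5842 0.0673 0.0981] tilt [ 0.0008 -0.0005 -0.    ] q [-1.200e-02  8.500e-02  1.810e+00  1.000e-03  1.247e+00 -2.020e+00] w 0.374
F [-5.06  1.4   7.46] T [0.245 0.895 0.054] g 59.0
shift [-0.0006 -0.0014  0.0012] turn z 0.0
```

jog_arm --motion "0 0 0 0.0002 0 0 0.12; 0 0 0 0.0004 0 0 0.24; 0 0 0 0.0005 0 0 0.36; 0 0 0 0.0007 0 0 0.48; 0 0 0 0.0009 0 0 0.6"

```text
time: 7.75
tool_pos: [0.5842, 0.0679, 0.0977]
tool_rot: [-0.001, 0.23, 0.973, 0.001]
contact_force: [-5.0, 3.9, 7.8]
gripper_width: 0.381
grasp_force: 59.1
```

```bash
python3 - <<'E'
from h import *
plan([.5848,.0668,.0975])
f=grab_frame('wrist'); P=f['color'][230:400,240:410].astype(int)
m=(P[...,0]>110)&(P[...,1]>80)&(P[...,2]<70); v,u=np.nonzero(m); print(len(u),u.mean()+240,v.mean()+230)
E
```

```text
t 7.75 tcp [0.5842 0.0679 0.0977] tilt [ 0.0008 -0.0013 -0.    ] q [-0.012  0.086  1.811  0.002  1.247 -1.12 ] w 0.381
F [-4.99  3.87  7.82] T [0.495 0.924 0.016] g 59.1
shift [-0.0021 -0.0015  0.0003] turn z 0.0
545 343.5394495412844 297.45688073394496
```

jog_arm --motion "0 0 0 0.0001 0 0 0.08; 0 0 0 0.0002 0 0 0.16; 0 0 0 0.0004 0 0 0.24; 0 0 0 0.0005 0 0 0.32; 0 0 0 0.0006 0 0 0.4"

```text
time: 8.43
tool_pos: [0.5845, 0.0682, 0.0974]
tool_rot: [-0.001, 0.506, 0.862, 0.001]
contact_force: [-3.3, 4.1, 5.7]
gripper_width: 0.378
grasp_force: 59.1
```

```bash
cat >> h.py <<'E'
def mark():
    f=grab_frame('wrist'); P=f['color'][230:400,240:410].astype(int)
    m=(P[...,0]>110)&(P[...,1]>80)&(P[...,2]<70); v,u=np.nonzero(m); print('mark',len(u),(u.mean()+240).round(2),(v.mean()+230).round(2))
    return f
E
python3 - <<'E'
from h import *
P=cv2.imread('pics/w2.png')[230:400,240:410,::-1].astype(int)
m=(P[...,0]>110)&(P[...,1]>80)&(P[...,2]<70); v,u=np.nonzero(m); print('w2',len(u),u.mean()+240,v.mean()+230)
mark(); plan([.5848,.0668,.0975])
E
```

```text
w2 568 343.7482394366197 297.7253521126761
mark 549 343.41 297.35
t 8.47 tcp [0.5845 0.0682 0.0974] tilt [ 0.0006 -0.0017 -0.    ] q [-0.011  0.086  1.811  0.003  1.245 -0.519] w 0.375
F [-4.89  4.69  6.27] T [ 0.62   0.799 -0.078] g 59.1
shift [-0.0029 -0.0008 -0.0002] turn z 0.0
```

jog_arm --motion "0 0 0 0.0001 0 0 0.05; 0 0 0 0.0002 0 0 0.1; 0 0 0 0.0002 0 0 0.15; 0 0 0 0.0003 0 0 0.2; 0 0 0 0.0003 0 0 0.2"

```text
time: 9.1
tool_pos: [0.5846, 0.0684, 0.0973]
tool_rot: [-0.001, 0.628, 0.778, 0.001]
contact_force: [-3.5, 4.0, 6.8]
gripper_width: 0.372
grasp_force: 59.1
```

```bash
python3 -c "
from h import *
mark(); plan([.5848,.0668,.0975])"
```

```text
mark 537 343.48 297.51
t 9.15 tcp [0.5846 0.0683 0.0973] tilt [ 0.0004 -0.0019 -0.    ] q [-0.011  0.086  1.811  0.003  1.245 -0.225] w 0.378
F [-4.04  5.3   6.46] T [ 0.718  0.702 -0.029] g 59.1
shift [-0.003  -0.0003 -0.0004] turn z 0.0
```

jog_arm --motion "0 0 0 0.0001 0 0 0.05; 0 0 0 0.0002 0 0 0.1; 0 0 0 0.0002 0 0 0.15; 0 0 0 0.0003 0 0 0.2; 0 0 0 0.0003 0 0 0.2"

```text
time: 9.78
tool_pos: [0.5848, 0.0684, 0.0971]
tool_rot: [-0.001, 0.737, 0.676, 0.001]
contact_force: [-2.2, 5.3, 6.4]
gripper_width: 0.385
grasp_force: 59.0
```

```bash
python3 -c "
from h import *
mark(); plan([.5848,.0668,.0975])"
```

```text
mark 503 343.14 298.53
t 9.82 tcp [0.5849 0.0684 0.0972] tilt [ 0.0002 -0.0021 -0.    ] q [-0.011  0.086  1.811  0.003  1.244  0.075] w 0.379
F [-2.58  5.05  4.65] T [ 0.772  0.598 -0.04 ] g 59.0
shift [-0.0032  0.0002 -0.0007] turn z 0.0
```

jog_arm --motion "0 0 0 0.0001 0 0 0.05; 0 0 0 0.0002 0 0 0.1; 0 0 0 0.0002 0 0 0.15; 0 0 0 0.0003 0 0 0.2; 0 0 0 0.0003 0 0 0.2"

```text
time: 10.45
tool_pos: [0.585, 0.0684, 0.097]
tool_rot: [-0.001, 0.83, 0.558, 0.001]
contact_force: [-2.1, 4.9, 5.1]
gripper_width: 0.373
grasp_force: 59.0
```

```bash
python3 -c "
from h import *
mark(); plan([.5848,.0668,.0975])"
```

```text
mark 453 342.84 300.41
t 10.5 tcp [0.5851 0.0684 0.097 ] tilt [ 0.     -0.0022  0.    ] q [-0.011  0.087  1.811  0.003  1.243  0.375] w 0.375
F [-2.7   4.87  5.63] T [ 0.838  0.425 -0.078] g 59.0
shift [-0.0031  0.0006 -0.0009] turn z 0.0
```

jog_arm --motion "0 0 0 0.0001 0 0 0.05; 0 0 0 0.0002 0 0 0.1; 0 0 0 0.0002 0 0 0.15; 0 0 0 0.0003 0 0 0.2; 0 0 0 0.0003 0 0 0.2"

```text
time: 11.12
tool_pos: [0.5853, 0.0682, 0.0969]
tool_rot: [-0.001, 0.904, 0.428, 0.001]
contact_force: [-1.3, 5.4, 5.6]
gripper_width: 0.377
grasp_force: 59.0
```

```bash
python3 -c "
from h import *
mark(); plan([.5848,.0668,.0975])"
```

```text
mark 417 342.51 301.51
t 11.18 tcp [0.5853 0.0683 0.0969] tilt [-0.0003 -0.0022 -0.    ] q [-0.012  0.087  1.811  0.003  1.242  0.674] w 0.377
F [-2.35  4.53  4.83] T [ 0.88   0.374 -0.028] g 59.0
shift [-0.0029  0.0011 -0.0012] turn z 0.0
```

jog_arm --motion "0 0 0 0.0001 0 0 0.05; 0 0 0 0.0002 0 0 0.1; 0 0 0 0.0002 0 0 0.15; 0 0 0 0.0003 0 0 0.2; 0 0 0 0.0003 0 0 0.2"

```text
time: 11.8
tool_pos: [0.5847, 0.0676, 0.0967]
tool_rot: [-0.0, 0.957, 0.29, 0.0]
contact_force: [-3.4, 3.0, 6.6]
gripper_width: 0.383
grasp_force: 59.1
```

```bash
python3 -c "
from h import *
f=mark(); save(f,'w3.png'); plan([.5848,.0668,.0975])"
```

```text
mark 381 338.75 299.58
t 11.85 tcp [0.5847 0.0676 0.0968] tilt [-0.0002 -0.0002  0.    ] q [-0.012  0.087  1.811  0.     1.244  0.97 ] w 0.378
F [-3.05  4.23  6.47] T [0.481 0.725 1.16 ] g 59.1
shift [-0.0007  0.0014 -0.0015] turn z 0.0
```

View pics/w3.png

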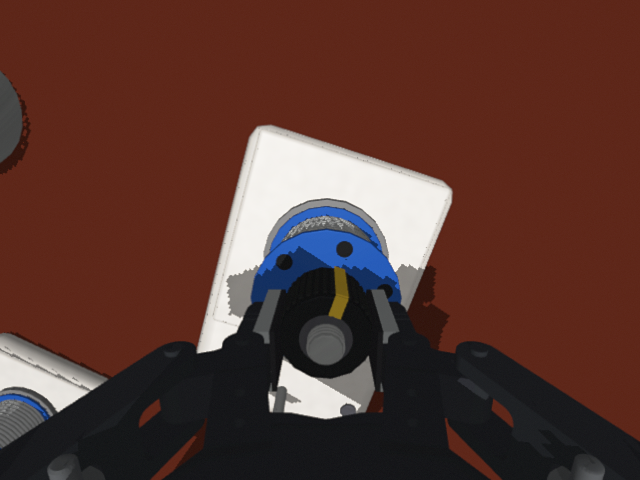

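jog_arm --motion "0 0 0 -0.0001 0 0 -0.1; 0 0 0 -0.0003 0 0 -0.2; 0 0 0 -0.0004 0 0 -0.3; 0 0 0 -0.0006 0 0 -0.4; 0 0 0 -0.0007 0 0 -0.5"

```text
time: 12.48
tool_pos: [0.5848, 0.0675, 0.0971]
tool_rot: [-0.0, 0.784, 0.621, 0.0]
contact_force: [-3.2, 3.3, 6.1]
gripper_width: 0.376
grasp_force: 59.1
```

```bash
python3 -c "
from h import *
mark(); plan([.5848,.0668,.0975])"
```

```text
mark 477 340.89 296.34
t 12.53 tcp [0.5848 0.0675 0.0971] tilt [-0.     -0.0008 -0.    ] q [-1.200e-02  8.700e-02  1.811e+00  1.000e-03  1.244e+00  2.150e-01] w 0.373
F [-3.7   2.71  6.64] T [ 0.416  0.626 -0.059] g 59.1
shift [-0.0013  0.0003 -0.0008] turn z 0.0
```

jog_arm --motion "0 0 0 -0.0002 0 0 -0.12; 0 0 0 -0.0004 0 0 -0.24; 0 0 0 -0.0006 0 0 -0.36; 0 0 0 -0.0007 0 0 -0.48; 0 0 0 -0.0008 0 0 -0.547"

```text
time: 13.15
tool_pos: [0.5849, 0.0675, 0.0975]
tool_rot: [0.0, 0.472, 0.882, 0.001]
contact_force: [-3.4, 3.8, 7.2]
gripper_width: 0.373
grasp_force: 59.1
```

jog_arm --motion "0 0 0 0 0 0 0; 0 0 0 0 0 0 0; 0 0 0 0 0 0 0; 0 0 0 0 0 0 0; 0 0 0 0 0 0 0"

```text
time: 13.78
tool_pos: [0.5849, 0.0675, 0.0975]
tool_rot: [0.0, 0.473, 0.881, 0.001]
contact_force: [-2.8, 3.1, 6.8]
gripper_width: 0.377
grasp_force: 59.1
```

```bash
python3 -c "
from h import *
f=mark(); save(f,'w4.png'); plan([.5848,.0668,.0975])"
```

```text
mark 557 341.45 294.31
t 13.82 tcp [0.5849 0.0675 0.0975] tilt [ 0.0008 -0.0003 -0.    ] q [-1.200e-02  8.600e-02  1.810e+00  1.000e-03  1.244e+00 -5.970e-01] w 0.377
F [-3.69  3.34  7.5 ] T [0.333 0.569 0.02 ] g 59.1
shift [-0.001 -0.001  0.   ] turn z 0.0
```

View pics/w4.png

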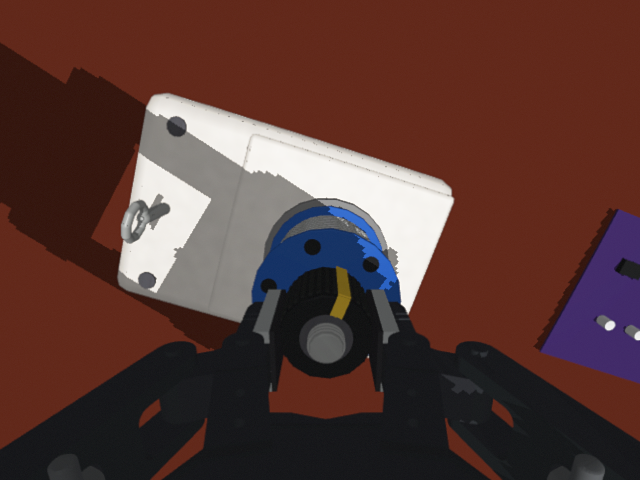

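```bash
python3 - <<'E'
import cv2,numpy as np
for n in ('w2','w3','w4'):
    h=cv2.cvtColor(cv2.imread(f'pics/{n}.png')[255:330,300:370],cv2.COLOR_BGR2HSV)
    m=(h[...,0]>15)&(h[...,0]<35)&(h[...,1]>120)&(h[...,2]>50)
    print(n,m.sum(),[(r+255,round(np.nonzero(m[r])[0].mean()+300,1)) for r in (17,22,27,32,37,42,47,52,57) if m[r].any()])
E
```

```text
w2 667 [(272, np.float64(342.0)), (277, np.float64(344.0)), (282, np.float64(344.5)), (287, np.float64(345.5)), (292, np.float64(346.0)), (297, np.float64(346.0)), (302, np.float64(346.0)), (307, np.float64(343.5)), (312, np.float64(341.5))]
w3 671 [(272, np.float64(339.0)), (277, np.float64(340.5)), (282, np.float64(340.5)), (287, np.float64(341.0)), (292, np.float64(341.5)), (297, np.float64(341.0)), (302, np.float64(340.0)), (307, np.float64(338.0)), (312, np.float64(336.0))]
w4 664 [(272, np.float64(341.0)), (277, np.float64(342.0)), (282, np.float64(342.5)), (287, np.float64(343.0)), (292, np.float64(344.0)), (297, np.float64(344.0)), (302, np.float64(342.0)), (307, np.float64(340.0)), (312, np.float64(337.5))]
```

jog_arm --motion "0 0 0 0 0 0 -0.015; 0 0 0 0 0 0 -0.03; 0 0 0 0 0 0 -0.03; 0 0 0 0 0 0 -0.03; 0 0 0 0 0 0 -0.03"

```text
time: 14.45
tool_pos: [0.5849, 0.0675, 0.0975]
tool_rot: [0.0, 0.453, 0.891, 0.001]
contact_force: [-3.6, 3.1, 7.2]
gripper_width: 0.38
grasp_force: 59.1
```

jog_arm --motion "0 0 0 0 0 0 0; 0 0 0 0 0 0 0; 0 0 0 0 0 0 0; 0 0 0 0 0 0 0; 0 0 0 0 0 0 0"

```text
time: 15.08
tool_pos: [0.585, 0.0675, 0.0975]
tool_rot: [0.0, 0.453, 0.891, 0.001]
contact_force: [-3.1, 3.8, 7.0]
gripper_width: 0.377
grasp_force: 59.1
```

```bash
python3 -c "
from h import *
plan([.5848,.0668,.0975]); print(job_done())"
```

```text
t 15.07 tcp [0.585  0.0675 0.0975] tilt [ 0.0009 -0.0003 -0.    ] q [-1.200e-02  8.600e-02  1.810e+00  1.000e-03  1.244e+00 -6.420e-01] w 0.377
F [-3.11  3.78  6.96] T [0.403 0.544 0.014] g 59.1
shift [-0.001  -0.0011  0.0001] turn z 0.0
the job is handed in; nothing more can be done
None
```

The nut on the middle stand was screwed down until it bottomed out (torque rose to about 1.2 N m and the fingers slipped slightly), then backed off about 90°; it is still held at rest, and the job was handed in at 15 s.

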